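# Bring the square filter under the lens

### The arm

A 7-joint arm with a two-finger parallel gripper is mounted at the origin on the work surface. World frame = base frame: x ahead of the robot, y to its left, z up, the work surface at z = 0. Lengths are in m, angles in rad, forces in N, time in s.
With the tool pointing down it reaches from about 0.35 to 0.9 m from the base axis. Payload 7.2 kg.
Tool frame: the origin (TCP) lies at the very end of the fingers, on their centre line; the grasp point (between the pads) lies 19 mm behind it; x points along the fingers, z is the direction in which the jaws open and shut, and the axes are right-handed (so a half turn about x gives the same grasp; the last joint's range is limited). The gripper opens to 85 mm and grips with 20 to 120 N. Pads are 22 mm wide; open, the fingers measure 114 mm over their backs; the gripper's body (76 mm by 85 mm) begins 54 mm behind the grasp point. The pads swing forward as they close: fully open they stand 13 mm farther back than shut.
Start: joints at [1.048, 0.411, -0.013, 1.596, 0.006, 1.134, -0.082], TCP at [0.275, -0.561, 0.231] pointing down, gripper open.
Joint ranges: [-2.95, 2.95], [-0.29, 1.99], [-1.47, 1.44], [0.14, 2.54], [-1.03, 4.17], [0.13, 1.85], [-2.86, 2.86]. Speed limits (rad/s): [2.39, 2.39, 3.01, 3.01, 3.14, 3.14, 3.14].

### API

Orientations are given as a 3x3 rotation matrix whose columns are the frame's x, y, z axes.
In Python, from workcell import * gives the robot as it stands. The module is installed in compiled form; this text tells all that it offers.
- The arm moves only by the shell command python3 -m handwheel 'ROWS' [OPENING] [FORCE]. ROWS is JSON, a list of rows, each an object with "offset": the shift along the world's x, y, z each as a share of 0.15 m, from -1 to 1, a list of three; "angular": the turn, a rotation vector about the world's x, y, z each as a share of 2 pi rad, from -1 to 1, a list of three. A call has exactly 5 rows; each row shifts and turns the commanded pose from where the row before left it; what a row does not reach is not made up. A row lasts 1/12 s, in which the tool goes at most 41.7 mm and 7.16 degrees, less where a joint would pass 70% of its speed; a pose out of reach is approached as far as the arm can. A call with a number of a shift or a turn outside -1 to 1 is refused whole. A call with a gripper value outside its range is refused whole. OPENING is the gripper command: -1 is fully open, 1 is shut, values between are in proportion, set as the call begins (- or left out, the last holds). The fingers move at their own pace and stop on an object; FORCE is the grip in N (left out, the last holds). Time passes only in rows, so rows that do not move let the fingers close, or fill a call up. It gives the time, the measured TCP pose, the force and the opening at its end, in the units of the state.
- read_state(): the state, without advancing time (a new reading comes with each control period).
- grab_frame(name): name is "scene" or "top"; returns a dict with "color" (480x640x3 uint8, red, green, blue), "range_z" (480x640 float32, m along the optical axis (not along the pixel's ray), 0 where there is no reading), "K" (3x3 intrinsics, pixels), "k1" (the pictures are not rectified: a ray, as slopes to the right and down, at radius r is drawn at 1 + k1 r^2 times it, then the intrinsics apply), "rvec" (rotation vector, rad) and "tvec" (3), from world to camera coordinates, as OpenCV has them. Camera axes: x right, y down, z forward; pixel columns grow to the right and rows downward; lengths in m; the calibration is good to about 2 mm. A picture is of the moment at which its call begins.
- hand_in(): hands the job in, once; it reports no verdict.
The state is a dict: "clock": time; "joint_pos": joint angles; "joint_velocities": joint speeds; "joint_efforts": joint torques, N m; "eef_pos": TCP position; "ee_rot": TCP orientation; "force": force on the tool from outside, world axes, zero at the start; "torque": the same for the moment, N m; "width": finger opening in m.
Only numpy, scipy, OpenCV 4.12 (cv2) and the standard library are available. Lean on these libraries where they do the work, as an engineer would, in place of code of your own. Each camera call takes 0.05 s, during which the arm holds its last target.

### The job

On the filter turret, push the wheel's protruding tabs with a fingertip until the square-framed filter, whose tab carries three bars, is centred under the fixed lens ring, and leave it at rest there. Push gently: do not pinch the tabs or fling the wheel round, and keep off the filters and the lens arm. Leave the post, the lens tube and the sensor where they stand.

Things in the scene. Friction and masses are not known exactly. Their poses are not given: they have to be found in the camera images.
- stand: Filter turret stand, bolted down: aluminium foot plate 160 x 120 x 10 mm, black centre post and, off to its +x side, a black lamp tube 50 mm across, 54 mm high. Origin: on the table, on the wheel's vertical axis; the lens ring lies along its +x axis. It carries a black wheel 176 mm in diameter, underside 60 mm and top 70 mm above the table (hub 75 mm).
- wheel (a joint): Angle of the wheel (rad), growing anticlockwise seen from above; 0 (or any whole turn, 6.283) when the square filter is centred under the lens ring. It turns endlessly both ways, has no clicks, and stays where it is left: light friction, under 1 N at a tab.
- tabs: Five plain aluminium tabs turning with the wheel: radial bars 20 mm wide, 14 mm tall (60 to 74 mm above the table), standing free from the rim (88 mm) to 138 mm from the axis, only the foot plate below. Origin: on the table, on the wheel axis; +x axis along the square filter's tab, its top marked with three black bars; the others, going anticlockwise, have 4, 5, 1 and 2.
- filters: Five filters at 72 degree steps, each in line with a tab, centres 58 mm from the axis, turning with the wheel; not to be touched. Frames to 73 mm above the table: one square, 40 x 40 mm, four round, 42 mm across. Origin: on the table, on the wheel axis; +x axis towards the square filter.
- lens_arm: Fixed steel lens arm over the wheel, not to be touched: from the hub out along the stand's +x axis, ending in an open ring 58 mm across (inner 46 mm), its top 86 mm above the table. All of it lies within 88 mm of the axis. Origin: on the table, on the wheel axis.
- lens (a point): Centre of the fixed lens ring, 58 mm from the wheel axis, 82.5 mm above the table.
- square (a point): Centre of the top of the square filter, 58 mm from the wheel axis, 74 mm above the table.
- post: Bystander: short optical post, 88 mm tall, black holder 26 mm across on an aluminium foot 60 x 30 mm. Loose. Origin: centre of its underside.
- lens_tube: Bystander: upright black lens tube, 33 mm across, 55 mm tall. Loose. Origin: centre of its underside.
- sensor: Bystander: small black sensor box 45 x 20 x 20 mm with a round aluminium snout 24 mm long on its +x end. Loose. Origin: centre of the box's underside.
- tab0 (a point): Top face of the tab with 3 bars (the square filter's), 115 mm from the wheel axis, 74 mm above the table.
- tab1 (a point): Top face of the tab with 4 bars, 72 degrees anticlockwise of the three-bar tab, 115 mm from the wheel axis, 74 mm above the table.
- tab2 (a point): Top face of the tab with 5 bars, 144 degrees anticlockwise of the three-bar tab, 115 mm from the wheel axis, 74 mm above the table.
- tab3 (a point): Top face of the tab with 1 bar, 216 degrees anticlockwise of the three-bar tab, 115 mm from the wheel axis, 74 mm above the table.
- tab4 (a point): Top face of the tab with 2 bars, 288 degrees anticlockwise of the three-bar tab, 115 mm from the wheel axis, 74 mm above the table.

How it is judged:
On the way:
1. a fingertip pushes a tab (contact force between the fingers and tabs above 0.2 N), for 0.05 s.
At the end, for the whole second after the job is handed in: The square filter's centre lies within 7 mm (about 7 degrees of wheel angle) of the lens ring's centre, seen from above, the wheel is at rest, and the post, lens tube and sensor are within 20 mm of where they stood (horizontal distance between square and lens below 0.007 m and velocity of joint wheel between -0.05 and 0.05 rad/s and distance of each of post, lens_tube, sensor from where it was at the start of the episode below 0.02 m); the robot touches nothing.
It fails at once if the turret is pushed or pinched with more than 15 N (contact force between anything else and stand above 15 N).
It fails at once if a filter is touched with more than 2 N (contact force between anything else and filters above 2 N).
It fails at once if the lens arm is touched with more than 2 N (contact force between anything else and lens_arm above 2 N).
It fails at once if the wheel is flung round faster than 6 rad/s (velocity of joint wheel above 6 rad/s or velocity of joint wheel below -6 rad/s).
It fails at once if the post, the lens tube or the sensor is shifted by more than 20 mm, lifted or tipped (distance of any of post, lens_tube, sensor from where it was at the start of the episode above 0.02 m or angle between any of post, lens_tube, sensor's own z axis and vertical above 0.4 rad).
It also fails if it takes over 64 s, if anything falls off the work surface, if the arm or the gripper's body presses on something with over 40 N, if the wrist force passes 120 N, or if a joint passes its speed limit or range.

## Working session

There is one attempt and no reset: what is moved stays moved. The work goes in short steps, Python scripts to look and compute and a shell command to move; the robot and the scene stay as the last step left them, time stands still between calls to the robot, and variables do not carry over. Pictures are saved under pics/ and viewed, and the job is handed in when it is done.

```bash
mkdir -p pics
python3 - <<'E'
from workcell import *
import cv2,numpy as np
s=read_state();print(s['clock'],s['eef_pos'],s['ee_rot'],s['width'],s['force'])
for n in ("scene","top"):
    f=grab_frame(n);cv2.imwrite(f"pics/{n}0.png",f['color'][:,:,::-1]);np.savez(f"{n}0.npz",**f)
    print(n,f['K'],f['k1'],f['rvec'],f['tvec'])
E
```

```text
0.0 [ 0.274282   -0.56101853  0.23044134] [[-8.35149513e-04  8.98337881e-01  4.39304397e-01]
 [ 1.45642859e-03  4.39305177e-01 -8.98336707e-01]
 [-9.99998591e-01 -1.10429980e-04 -1.67525048e-03]] 0.08525432459257887 [-0.31037534  0.09263965  0.40494867]
scene [[443.14837896   0.         318.34194722]
 [  0.         443.14837896 242.31790104]
 [  0.           0.           1.        ]] -0.006717315449074333 [ 1.87923873  1.27364104 -0.65177375] [-0.20869067 -0.2434149   1.43249989]
top [[464.77080825   0.         313.47173377]
 [  0.         464.77080825 248.19357094]
 [  0.           0.           1.        ]] 0.026256280655487223 [ 2.20774566 -2.15863176  0.04350931] [0.0018966  0.55320726 0.9158482 ]
```

View pics/scene0.png

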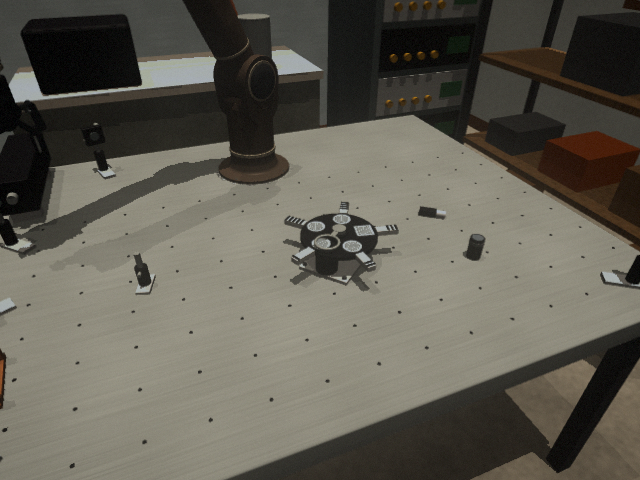

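View pics/top0.png

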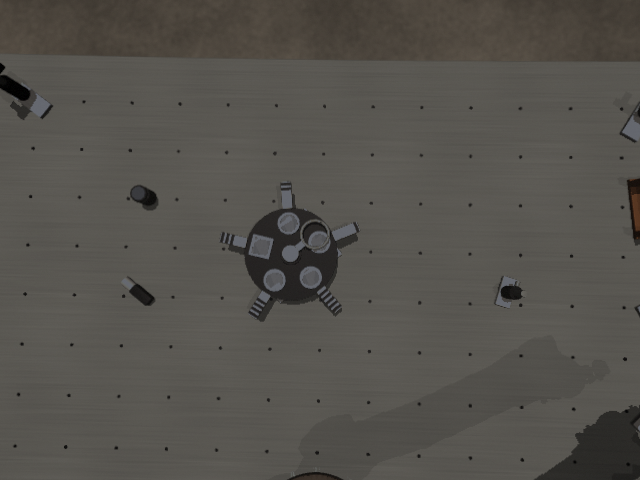

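The top view shows the hub at about (291,254), the square filter at (261,246) with its tab at (232,241), and the lens ring at (316,235). The bystanders are clear of the wheel. I'll compute the geometry next.

```bash
cat > h.py <<'E'
import cv2,numpy as np
def ray(f,u,v):
    K=f['K'];k=float(f['k1'])
    p=cv2.undistortPoints(np.array([[[u,v]]],float),K,np.array([k,0,0,0.]))[0,0]
    R=cv2.Rodrigues(f['rvec'])[0];c=-R.T@np.ravel(f['tvec'])
    return c,R.T@np.array([p[0],p[1],1])
def atz(f,u,v,z):
    c,d=ray(f,u,v);return c+d*(z-c[2])/d[2]
def proj(f,P):
    return cv2.projectPoints(np.atleast_2d(np.array(P,float)),np.array(f['rvec'],float),np.array(f['tvec'],float),f['K'],np.array([float(f['k1']),0,0,0.]))[0][:,0]
def cloud(f):
    z=f['range_z'];v,u=np.mgrid[:480,:640]
    p=cv2.undistortPoints(np.stack([u.ravel(),v.ravel()],1)[:,None].astype(float),f['K'],np.array([float(f['k1']),0,0,0.]))[:,0]
    X=np.c_[p,np.ones(len(p))]*z.reshape(-1,1)
    R=cv2.Rodrigues(np.array(f['rvec'],float))[0]
    return ((X-np.ravel(f['tvec']))@R).reshape(480,640,3)
E
python3 - <<'E'
from h import *
from scipy.optimize import least_squares
f=dict(np.load('top0.npz'))
W=cloud(f)
for n,u,v in [('hub',291,254),('lens',316,235),('sq',261,246),('tab0',234,241),('tab0end',222,239),('tab1',262,304),('t4',287,196),('t3',345,233),('t2',330,300)]:
    print(n,W[v,u].round(3),atz(f,u,v,.074).round(3))
# wheel+tabs fit: tab points from depth z .064-.084, by radius
c0=atz(f,291,254,.07)[:2]
m=(W[...,2]>.055)&(W[...,2]<.095)&(np.hypot(W[...,0]-c0[0],W[...,1]-c0[1])<.16)
P=W[m]
def fit(c):
    d=P[:,:2]-c;r=np.hypot(*d.T);a=np.arctan2(d[:,1],d[:,0])
    s=(r>.1)&(r<.13);ph=np.angle(np.exp(5j*a[s]).sum())/5
    return s,a,r,ph
def res(p):
    d=P[:,:2]-p[:2];r=np.hypot(*d.T);a=np.arctan2(d[:,1],d[:,0])-p[2]
    a=(a+np.pi/5)%(2*np.pi/5)-np.pi/5
    return np.where((r>.095)&(r<.145),r*np.sin(a),0)
ph=fit(c0)[3]
s=least_squares(res,[*c0,ph],loss='soft_l1',f_scale=.01);print(c0,s.x,[np.degrees(s.x[2]+k*2*np.pi/5) for k in range(5)])
d=P[:,:2]-s.x[:2];print(np.percentile(np.hypot(*d.T),[90,99,100]))
g=dict(np.load('scene0.npz'))
for n,z in [('top',f),('scene',g)]:
    im=z['color'][:,:,::-1].copy()
    for k in range(5):
        a=s.x[2]+k*2*np.pi/5
        for r in(.058,.138):
            q=proj(z,[s.x[0]+r*np.cos(a),s.x[1]+r*np.sin(a),.074])[0];cv2.circle(im,tuple(int(t) for t in q),1,(0,0,255),-1)
    q=proj(z,[*s.x[:2],.075])[0].astype(int);cv2.circle(im,tuple(map(int,q)),2,(0,255,0),-1)
    x,y=q;cv2.imwrite(f'pics/{n}1.png',cv2.resize(im[y-75:y+75,x-100:x+100],(800,600),interpolation=cv2.INTER_CUBIC))
E
```

```text
hub [0.537 0.054 0.086] [0.538 0.055 0.074]
lens [0.574 0.009 0.076] [0.575 0.009 0.074]
sq [0.552 0.112 0.076] [0.552 0.112 0.074]
tab0 [0.56  0.163 0.076] [0.56  0.163 0.074]
tab0end [0.563 0.186 0.077] [0.563 0.186 0.074]
tab1 [0.443 0.107 0.073] [0.443 0.107 0.074]
t4 [0.648 0.066 0.073] [0.648 0.066 0.074]
t3 [ 0.58  -0.045  0.074] [ 0.58  -0.045  0.074]
t2 [ 0.454 -0.02   0.073] [ 0.454 -0.02   0.074]
[0.53799638 0.0555255 ] [0.53812637 0.05614253 0.09826466] [np.float64(5.630150505900255), np.float64(77.63015050590025), np.float64(149.63015050590027), np.float64(221.63015050590027), np.float64(293.63015050590025)]
[0.10937788 0.13460204 0.13797922]
```

```bash
ls pics
```

```text
scene0.png
scene1.png
top0.png
top1.png
```

View pics/top1.png

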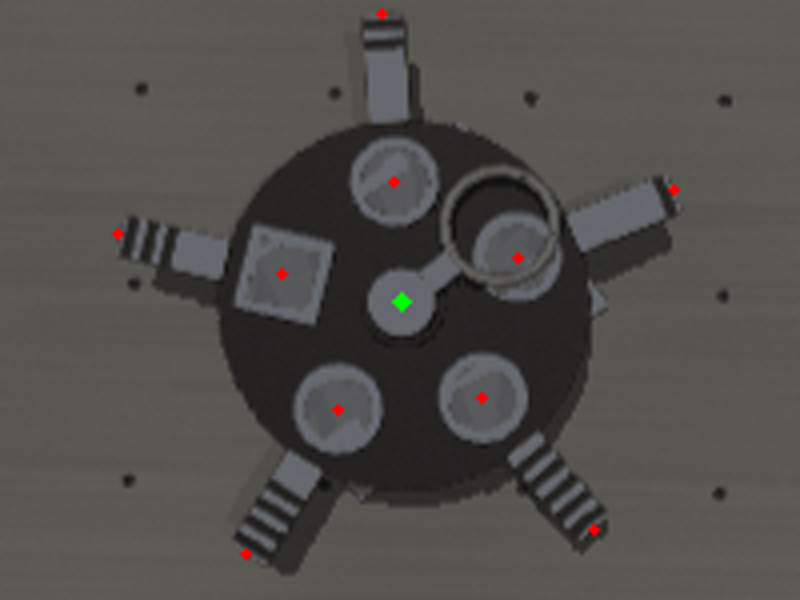

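View pics/scene1.png

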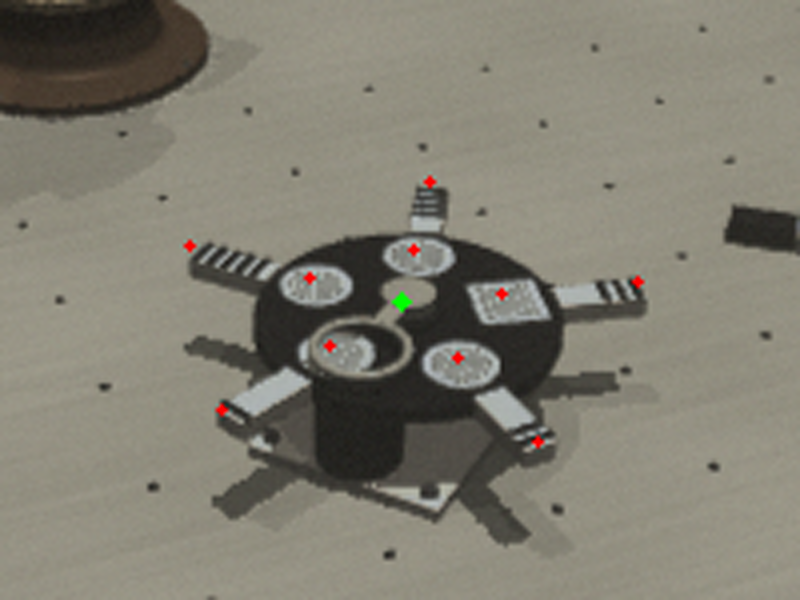

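The model overlays well in both views. The lens ring sits at about -53° and the three-bar tab at 77.6°, so the wheel needs about 131° clockwise. I'll push the five-bar tab (221.6°) round the near and left side. First I'll refine the lens angle, then shut the gripper and travel over.

Run:
```python
from h import *
f=dict(np.load('top0.npz'));c=np.array([.5381,.0561])
im=f['color'][:,:,::-1].copy()
for k in range(0,0): pass
o=[]
x0,y0=[int(t) for t in proj(f,[*c,.075])[0]]
for zx,zy in [(501,226)]:
    u=x0-100+(zx+.5)/4-.5;v=y0-75+(zy+.5)/4-.5
    p=atz(f,u,v,.086);d=p[:2]-c;print(p,np.hypot(*d),np.degrees(np.arctan2(d[1],d[0])))
for a in (-50,-53,-56):
  for r in (.023,.029):
    pass
a=np.radians(np.degrees(np.arctan2(d[1],d[0])))
for t in np.linspace(0,2*np.pi,60):
    q=proj(f,[c[0]+.058*np.cos(a)+.029*np.cos(t),c[1]+.058*np.sin(a)+.029*np.sin(t),.086])[0]
    o.append(q)
big=cv2.resize(im[y0-75:y0+75,x0-100:x0+100],(800,600),interpolation=cv2.INTER_CUBIC)
for q in o: cv2.circle(big,(int((q[0]-x0+100+.5)*4),int((q[1]-y0+75+.5)*4)),1,(0,0,255),-1)
cv2.imwrite('pics/ring.png',big)
for n,u,v in [('post',512,293),('tube',139,192),('sensor',142,292)]: print(n,atz(f,u,v,.03).round(3))
```

```text
[0.57521747 0.0110312  0.086     ] 0.05838581304791693 -50.52603368623135
post [ 0.474 -0.373  0.03 ]
tube [0.657 0.365 0.03 ]
sensor [0.458 0.35  0.03 ]
```

```bash
R='' ; python3 -m handwheel '[{"offset":[0.09,0.2276,0],"angular":[0,0,0.0087]},{"offset":[0.09,0.2276,0],"angular":[0,0,0.0087]},{"offset":[0.09,0.2276,0],"angular":[0,0,0.0087]},{"offset":[0.09,0.2276,0],"angular":[0,0,0.0087]},{"offset":[0.09,0.2276,0],"angular":[0,0,0.0087]}]' 1 20
```

```text
clock: 0.52
eef_pos: [0.3422, -0.389, 0.231]
ee_rot: [[-0.0, 0.745, 0.667], [0.0, 0.667, -0.745], [-1.0, -0.0, -0.001]]
force: [1.0, -1.0, 0.2]
width: 0.0255
```

View pics/ring.png

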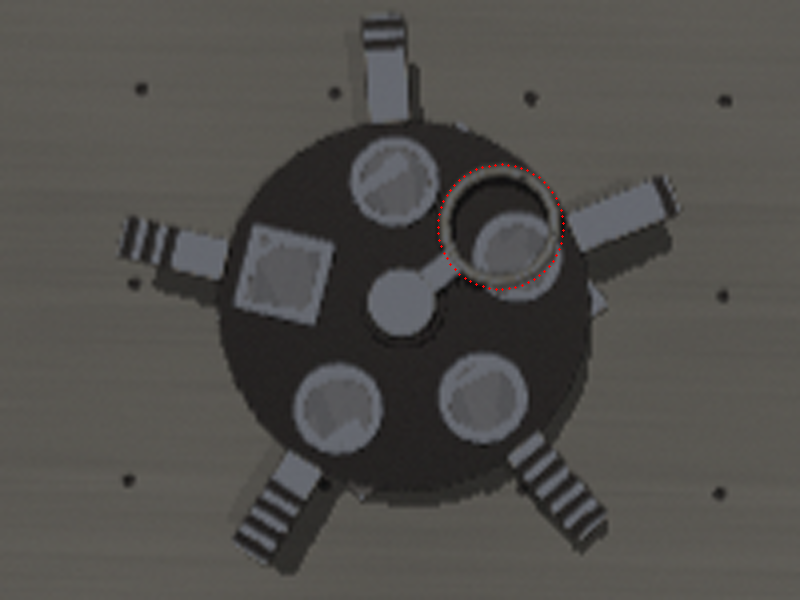

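The lens ring is at about -51° (circle centre near (501,226) in the zoom), so the wheel needs about 128.5° clockwise.

```bash
python3 -m handwheel '[{"offset":[0.09,0.2267,0],"angular":[0,0,0]},{"offset":[0.09,0.2267,0],"angular":[0,0,0]},{"offset":[0.09,0.2267,0],"angular":[0,0,0]},{"offset":[0.09,0.2267,0],"angular":[0,0,0]},{"offset":[0.09,0.2267,0],"angular":[0,0,0]}]' 1
python3 -m handwheel '[{"offset":[0.09,0.2267,0],"angular":[0,0,0]},{"offset":[0.09,0.2267,0],"angular":[0,0,0]},{"offset":[0.09,0.2267,0],"angular":[0,0,0]},{"offset":[0.09,0.2267,0],"angular":[0,0,0]},{"offset":[0.08,0.18,0],"angular":[0,0,0]}]' 1
```

```text
clock: 0.93
eef_pos: [0.4096, -0.219, 0.2312]
ee_rot: [[-0.0, 0.747, 0.665], [-0.0, 0.665, -0.747], [-1.0, -0.0, -0.0]]
force: [0.9, -1.1, -0.2]
width: 0.0003
clock: 1.35
eef_pos: [0.4758, -0.0548, 0.2313]
ee_rot: [[0.0, 0.745, 0.667], [0.0, 0.667, -0.745], [-1.0, 0.0, -0.0]]
force: [0.6, 0.4, -0.2]
width: -0.0001
```

```bash
python3 -m handwheel '[{"offset":[0,0,-0.2],"angular":[0,0,0]},{"offset":[0,0,-0.2],"angular":[0,0,0]},{"offset":[0,0,-0.2],"angular":[0,0,0]},{"offset":[0,0,-0.2],"angular":[0,0,0]},{"offset":[0,0,0],"angular":[0,0,0]}]' 1
python3 - <<'E'
from workcell import *
from h import *
for n in ("scene","top"):
    f=grab_frame(n);q=proj(f,[.538,.056,.075])[0].astype(int);x,y=q
    cv2.imwrite(f"pics/{n}2.png",cv2.resize(f['color'][y-75:y+75,x-100:x+100,::-1],(800,600),interpolation=cv2.INTER_CUBIC))
E
```

```text
clock: 1.77
eef_pos: [0.4718, -0.0575, 0.1065]
ee_rot: [[-0.009, 0.746, 0.666], [0.001, 0.666, -0.746], [-1.0, -0.006, -0.007]]
force: [-1.3, 0.1, -0.1]
width: 0.0001
```

View pics/scene2.png

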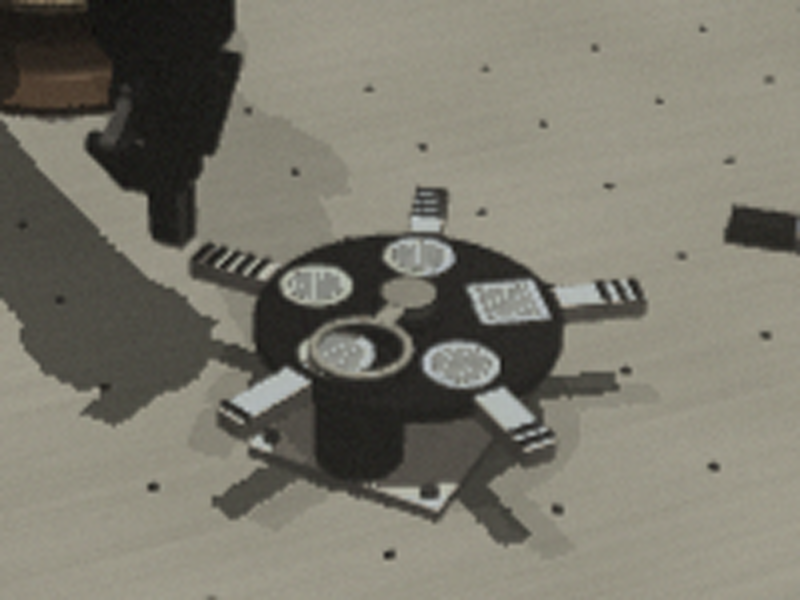

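View pics/top2.png

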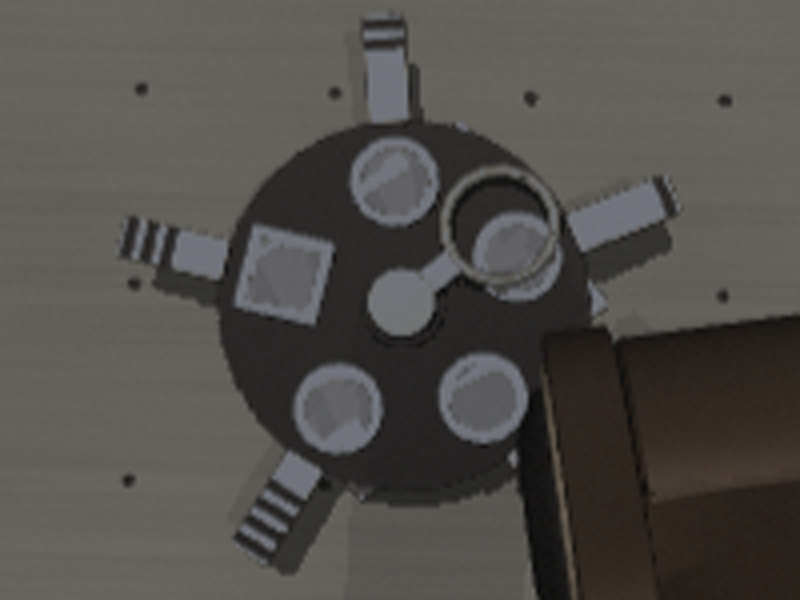

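The fingers hang clear, to the side of the five-bar tab ((175,235) against (230,262) in the scene zoom). The pose drifted by 4 mm, so I'll check the joint limits.

Run:
```python
from workcell import *
s=read_state();print(s['joint_pos'],s['joint_velocities'],s['eef_pos'])
```

```text
[ 0.34011103  0.3466346  -0.38572636  2.04800889  0.18156618  0.78156647
 -0.99698164] [ 0.00715086 -0.03976869 -0.00897256 -0.03567406 -0.0066339   0.00911459
  0.00445416] [ 0.474857   -0.05751945  0.11100063]
```

Only settling lag, and the joints are well inside their ranges. Descending to z≈0.056.

```bash
python3 -m handwheel '[{"offset":[0,0,-0.12],"angular":[0,0,0]},{"offset":[0,0,-0.12],"angular":[0,0,0]},{"offset":[0,0,-0.12],"angular":[0,0,0]},{"offset":[0,0,0],"angular":[0,0,0]},{"offset":[0,0,0],"angular":[0,0,0]}]' 1
python3 - <<'E'
import numpy as np
c=np.array([.5381,.0561]);r=.122
p=np.array([.4758,-.0550])
# arc: finger angle from 238 cw in 6deg steps
P=[p]
for k in range(0,26): 
    a=np.radians(236-6*k);P.append(c+r*np.array([np.cos(a),np.sin(a)]))
for k,d in enumerate(np.diff(P,axis=0)): print(236-6*k,(d/.15).round(3),P[k+1].round(3))
E
```

```text
clock: 2.28
eef_pos: [0.4763, -0.0578, 0.0586]
ee_rot: [[0.001, 0.747, 0.665], [-0.0, 0.665, -0.747], [-1.0, 0.001, 0.001]]
force: [0.2, -0.2, 1.0]
width: 0.0002
236 [-0.039  0.066] [ 0.47  -0.045]
230 [-0.068  0.051] [ 0.46  -0.037]
224 [-0.062  0.058] [ 0.45  -0.029]
218 [-0.056  0.064] [ 0.442 -0.019]
212 [-0.049  0.07 ] [ 0.435 -0.009]
206 [-0.041  0.074] [0.428 0.003]
200 [-0.033  0.078] [0.423 0.014]
194 [-0.025  0.081] [0.42  0.027]
188 [-0.016  0.084] [0.417 0.039]
182 [-0.007  0.085] [0.416 0.052]
176 [0.001 0.085] [0.416 0.065]
170 [0.01  0.084] [0.418 0.077]
164 [0.019 0.083] [0.421 0.09 ]
158 [0.028 0.08 ] [0.425 0.102]
152 [0.036 0.077] [0.43  0.113]
146 [0.044 0.073] [0.437 0.124]
140 [0.051 0.068] [0.445 0.135]
134 [0.058 0.062] [0.453 0.144]
128 [0.064 0.056] [0.463 0.152]
122 [0.07  0.049] [0.473 0.16 ]
116 [0.074 0.041] [0.485 0.166]
110 [0.078 0.033] [0.496 0.171]
104 [0.081 0.025] [0.509 0.174]
98 [0.084 0.016] [0.521 0.177]
92 [0.085 0.007] [0.534 0.178]
86 [ 0.085 -0.001] [0.547 0.178]
```

```bash
python3 -m handwheel '[{"offset":[-0.039,0.08,0],"angular":[0,0,0]},{"offset":[-0.034,0.026,0],"angular":[0,0,-0.0083]},{"offset":[-0.034,0.026,0],"angular":[0,0,-0.0083]},{"offset":[-0.031,0.029,0],"angular":[0,0,-0.0083]},{"offset":[-0.031,0.029,0],"angular":[0,0,-0.0083]}]' 1
```

```text
clock: 2.7
eef_pos: [0.4518, -0.0292, 0.0597]
ee_rot: [[0.004, 0.87, 0.494], [-0.0, 0.494, -0.87], [-1.0, 0.003, 0.002]]
force: [0.8, -0.1, 0.0]
width: 0.0001
```

Run:
```python
from workcell import *
from h import *
for n in ("scene","top"):
    f=grab_frame(n);q=proj(f,[.538,.056,.075])[0].astype(int);x,y=q
    cv2.imwrite(f"pics/{n}3.png",cv2.resize(f['color'][y-75:y+75,x-100:x+100,::-1],(800,600),interpolation=cv2.INTER_CUBIC))
s=read_state();print(s['eef_pos'],s['force'])
```

```text
[ 0.45111491 -0.02872119  0.059402  ] [-0.63999898 -0.25398517  0.41266559]
```

View pics/scene3.png

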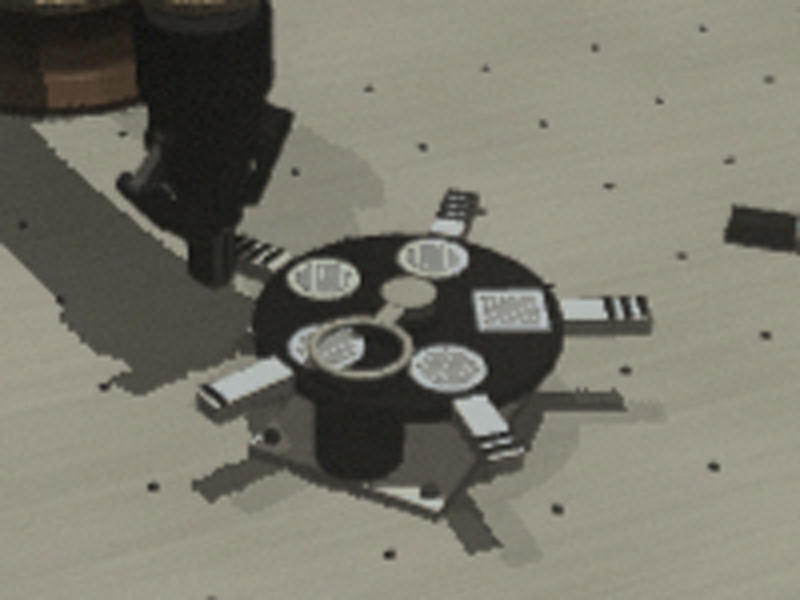

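The finger has met the five-bar tab near (225,255) and the wheel is turning clockwise. Continuing along the arc.

```bash
python3 -m handwheel '[{"offset":[-0.056,0.064,0],"angular":[0,0,-0.0167]},{"offset":[-0.049,0.07,0],"angular":[0,0,-0.0167]},{"offset":[-0.041,0.074,0],"angular":[0,0,-0.0167]},{"offset":[-0.033,0.078,0],"angular":[0,0,-0.0167]},{"offset":[-0.025,0.081,0],"angular":[0,0,-0.0167]}]' 1
python3 -m handwheel '[{"offset":[-0.016,0.084,0],"angular":[0,0,-0.0167]},{"offset":[-0.007,0.085,0],"angular":[0,0,-0.0167]},{"offset":[0.001,0.085,0],"angular":[0,0,-0.0167]},{"offset":[0.01,0.084,0],"angular":[0,0,-0.0167]},{"offset":[0.019,0.083,0],"angular":[0,0,-0.0167]}]' 1
```

```text
clock: 3.22
eef_pos: [0.4203, 0.0258, 0.0587]
ee_rot: [[0.002, 1.0, -0.009], [-0.0, -0.009, -1.0], [-1.0, 0.002, 0.0]]
force: [-1.2, -0.8, 0.3]
width: -0.0002
clock: 3.63
eef_pos: [0.4213, 0.0896, 0.0586]
ee_rot: [[0.001, 0.861, -0.508], [0.0, -0.508, -0.861], [-1.0, 0.001, -0.001]]
force: [-0.6, -0.8, -2.1]
width: 0.0001
```

Run:
```python
from workcell import *
from h import *
for n in ("scene","top"):
    f=grab_frame(n);q=proj(f,[.538,.056,.075])[0].astype(int);x,y=q
    cv2.imwrite(f"pics/{n}4.png",cv2.resize(f['color'][y-75:y+75,x-100:x+100,::-1],(800,600),interpolation=cv2.INTER_CUBIC))
s=read_state();print(s['eef_pos'],s['force'])
```

```text
[0.42230238 0.09115422 0.05864382] [ 0.54441737 -0.68412143  0.63939535]
```

View pics/top4.png

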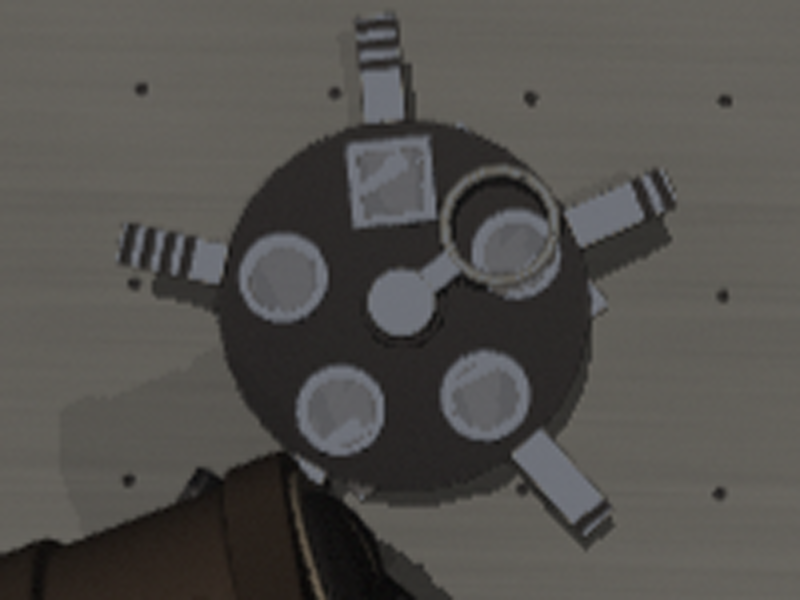

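View pics/scene4.png

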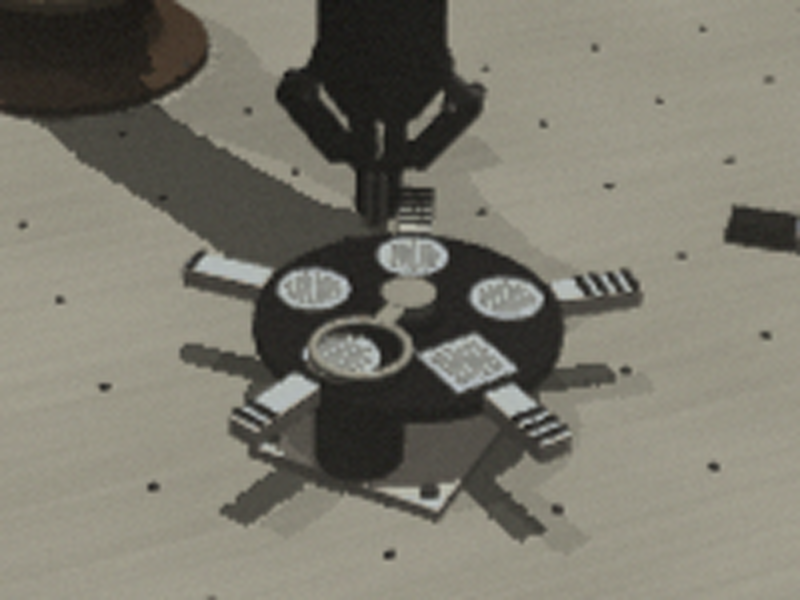

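The wheel has turned about 70°. The square filter is at (391,182) and its tab at about (378,50) in the top zoom. I'll measure the angle to size the rest of the push.

```bash
cat > meas.py <<'E'
from workcell import *
from h import *
def meas(tag,c=(.5381,.0561),save=True):
    f=grab_frame('top');W=cloud(f);d=W[...,:2]-np.array(c);r=np.hypot(d[...,0],d[...,1]);a=np.arctan2(d[...,1],d[...,0])
    m=(W[...,2]>.064)&(W[...,2]<.082)&(r>.098)&(r<.135)
    for it in range(3):
        ph=np.angle(np.exp(5j*a[m]).sum())/5
        e=(a-ph+np.pi/5)%(2*np.pi/5)-np.pi/5
        m=m&(np.abs(r*np.sin(e))<.013)
    print('tabs deg',[round((np.degrees(ph)+72*k+180)%360-180,2) for k in range(5)],m.sum(),'each',[ (round(float(np.degrees(e[m&(np.abs(np.angle(np.exp(1j*(a-ph-k*2*np.pi/5))))<.3)].mean())),2),int((m&(np.abs(np.angle(np.exp(1j*(a-ph-k*2*np.pi/5))))<.3)).sum())) for k in range(5)])
    x,y=proj(f,[.538,.056,.075])[0].astype(int)
    cv2.imwrite(f"pics/{tag}.png",cv2.resize(f['color'][y-75:y+75,x-100:x+100,::-1],(800,600),interpolation=cv2.INTER_CUBIC))
    s=read_state();print(s['clock'],s['eef_pos'],s['force'])
E
python3 - <<'E'
from meas import *
meas('m1')
E
```

```text
tabs deg [np.float64(6.99), np.float64(78.99), np.float64(150.99), np.float64(-137.01), np.float64(-65.01)] 841 each [(0.02, 209), (0.0, 208), (nan, 0), (-0.01, 211), (-0.01, 213)]
3.7833 [0.42180879 0.08988221 0.0583628 ] [-0.43236377  0.29979852 -0.69305182]meas.py:10: RuntimeWarning: Mean of empty slice.
  print('tabs deg',[round((np.degrees(ph)+72*k+180)%360-180,2) for k in range(5)],m.sum(),'each',[ (round(float(np.degrees(e[m&(np.abs(np.angle(np.exp(1j*(a-ph-k*2*np.pi/5))))<.3)].mean())),2),int((m&(np.abs(np.angle(np.exp(1j*(a-ph-k*2*np.pi/5))))<.3)).sum())) for k in range(5)])
  ret = ret.dtype.type(ret / rcount)
```

```bash
python3 -m handwheel '[{"offset":[0.028,0.08,0],"angular":[0,0,-0.0167]},{"offset":[0.036,0.077,0],"angular":[0,0,-0.0167]},{"offset":[0.044,0.073,0],"angular":[0,0,-0.0167]},{"offset":[0.051,0.068,0],"angular":[0,0,-0.0167]},{"offset":[0.058,0.062,0],"angular":[0,0,-0.0167]}]' 1
python3 -m handwheel '[{"offset":[0.064,0.056,0],"angular":[0,0,-0.0167]},{"offset":[0.07,0.049,0],"angular":[0,0,-0.0167]},{"offset":[0.037,0.022,0],"angular":[0,0,-0.0083]},{"offset":[0.019,0.01,0],"angular":[0,0,-0.0042]},{"offset":[0.019,0.009,0],"angular":[0,0,-0.0042]}]' 1
python3 -W ignore - <<'E'
from meas import *
meas('m2')
E
```

```text
clock: 4.2
eef_pos: [0.4529, 0.1412, 0.0577]
ee_rot: [[-0.001, 0.499, -0.867], [0.001, -0.867, -0.499], [-1.0, -0.001, 0.0]]
force: [-1.7, -0.3, -1.7]
width: -0.0002
clock: 4.62
eef_pos: [0.484, 0.1639, 0.0574]
ee_rot: [[-0.001, 0.212, -0.977], [0.0, -0.977, -0.212], [-1.0, -0.0, 0.001]]
force: [-0.7, 0.5, 0.6]
width: 0.0001
tabs deg [np.float64(34.13), np.float64(106.13), np.float64(178.13), np.float64(-109.87), np.float64(-37.87)] 895 each [(0.11, 209), (-1.47, 40), (-0.02, 219), (0.09, 214), (0.1, 213)]
4.6667 [0.48437215 0.16418714 0.05730587] [ 0.99815435  1.22210263 -0.55010362]
```

View pics/m2.png

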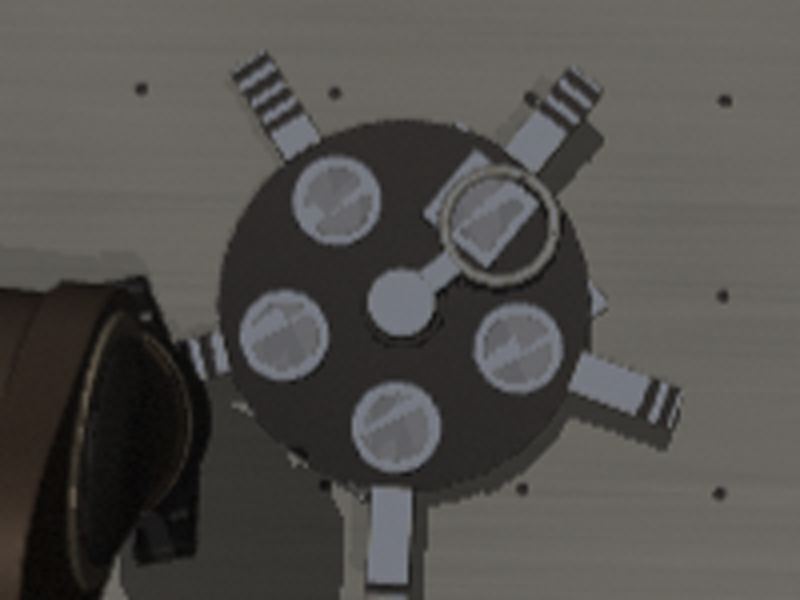

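The square's tab is at -37.8° and the lens ring at about -51°, so about 13° remains. I'll finish in slowing steps.

```bash
python3 -m handwheel '[{"offset":[0.045,0.021,0],"angular":[0,0,-0.009]},{"offset":[0.043,0.018,0],"angular":[0,0,-0.009]},{"offset":[0.042,0.014,0],"angular":[0,0,-0.009]},{"offset":[0.022,0.007,0],"angular":[0,0,-0.0045]},{"offset":[0.015,0.004,0],"angular":[0,0,-0.0045]}]' 1
python3 -W ignore - <<'E'
from meas import *
meas('m3')
E
```

```text
clock: 5.08
eef_pos: [0.5091, 0.1731, 0.0572]
ee_rot: [[-0.001, -0.014, -1.0], [0.001, -1.0, 0.014], [-1.0, -0.001, 0.001]]
force: [-0.1, -0.5, 0.7]
width: -0.0002
tabs deg [np.float64(21.27), np.float64(93.27), np.float64(165.27), np.float64(-122.73), np.float64(-50.73)] 899 each [(0.03, 208), (-0.66, 46), (0.0, 218), (0.02, 215), (0.09, 212)]
5.1333 [0.50917752 0.17336921 0.05694842] [0.13935658 0.66699626 0.82984297]
```

View pics/m3.png

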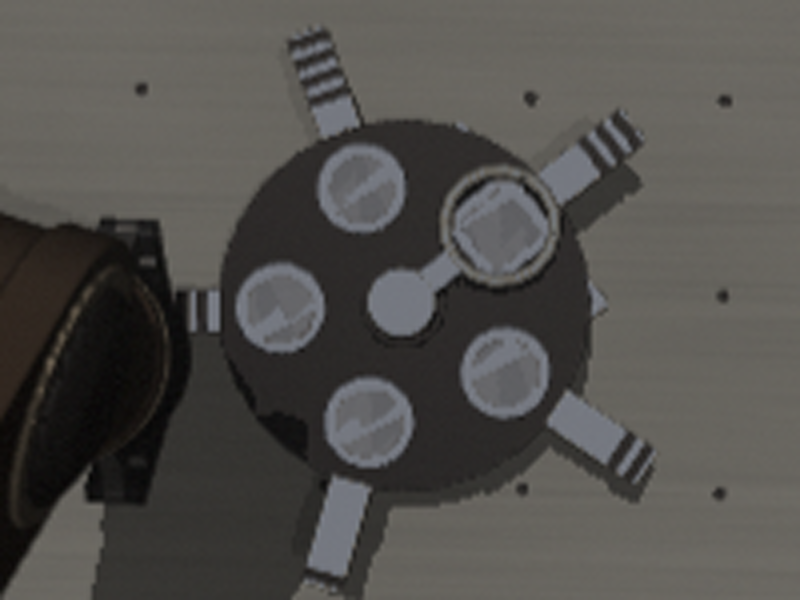

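The square filter is centred in the ring at (501,224), with its tab at -50.7° against the ring at about -51°. I'll back the finger off along -x, then raise it.

```bash
python3 -m handwheel '[{"offset":[-0.05,0.01,0],"angular":[0,0,0]},{"offset":[-0.07,0.02,0],"angular":[0,0,0]},{"offset":[-0.07,0.02,0],"angular":[0,0,0]},{"offset":[0,0.0,0],"angular":[0,0,0]},{"offset":[0,0,0.1],"angular":[0,0,0]}]' 1
python3 -m handwheel '[{"offset":[0,0,0.2],"angular":[0,0,0]},{"offset":[0,0,0.2],"angular":[0,0,0]},{"offset":[0,0,0.2],"angular":[0,0,0]},{"offset":[0,0,0.2],"angular":[0,0,0]},{"offset":[0,0,0],"angular":[0,0,0]}]' 1
python3 -m handwheel '[{"offset":[-0.2,0,0],"angular":[0,0,0]},{"offset":[-0.2,0,0],"angular":[0,0,0]},{"offset":[0,0,0],"angular":[0,0,0]},{"offset":[0,0,0],"angular":[0,0,0]},{"offset":[0,0,0],"angular":[0,0,0]}]' 1
python3 -W ignore - <<'E'
from meas import *
meas('m4')
f=grab_frame('scene');cv2.imwrite('pics/s4.png',f['color'][:,:,::-1])
f=grab_frame('top');cv2.imwrite('pics/t4.png',f['color'][:,:,::-1])
meas('m5')
E
```

```text
clock: 5.55
eef_pos: [0.4782, 0.1807, 0.0709]
ee_rot: [[-0.004, -0.014, -1.0], [0.0, -1.0, 0.014], [-1.0, -0.0, 0.004]]
force: [-0.1, 0.2, 0.0]
width: 0.0001
clock: 5.97
eef_pos: [0.4817, 0.1822, 0.1953]
ee_rot: [[0.002, -0.012, -1.0], [0.002, -1.0, 0.012], [-1.0, -0.002, -0.002]]
force: [1.4, 0.8, 0.5]
width: 0.0
clock: 6.38
eef_pos: [0.4347, 0.175, 0.1745]
ee_rot: [[-0.011, -0.001, -1.0], [0.014, -1.0, 0.001], [-1.0, -0.014, 0.011]]
force: [0.2, 0.0, -0.6]
width: -0.0002
tabs deg [np.float64(21.11), np.float64(93.11), np.float64(165.11), np.float64(-122.89), np.float64(-50.89)] 1064 each [(0.06, 206), (0.06, 211), (-0.08, 220), (-0.06, 212), (0.02, 215)]
6.4333 [0.4350625  0.17496839 0.17467528] [-0.54232504 -0.24526766 -0.27337958]
tabs deg [np.float64(21.11), np.float64(93.11), np.float64(165.11), np.float64(-122.89), np.float64(-50.89)] 1068 each [(0.07, 209), (0.09, 213), (-0.08, 218), (-0.05, 213), (-0.02, 215)]
6.5833 [0.43491355 0.17486393 0.17453418] [-0.61349152  0.90730047  1.24508075]
```

View pics/m5.png

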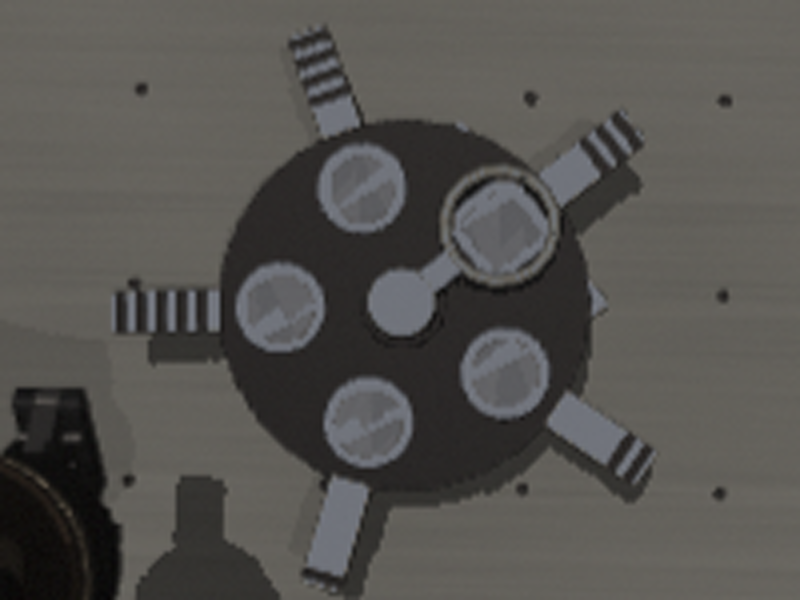

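View pics/t4.png

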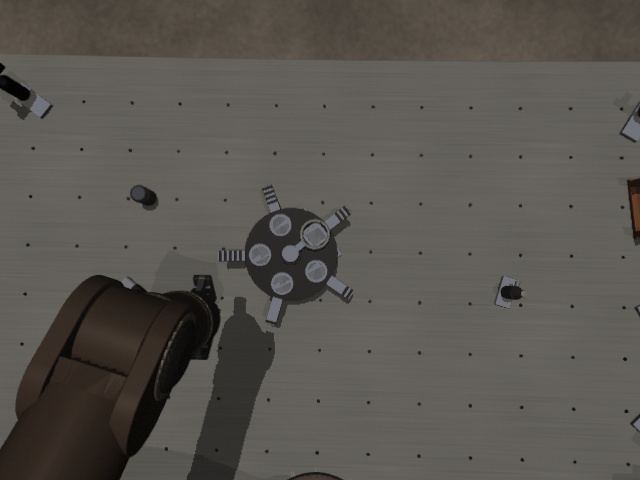

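The square sits in the ring at (501,224), and the tab angle is identical in two readings (-50.89°). The post and lens tube haven't moved, but the arm hides the sensor, so I'll check the scene view.

View pics/s4.png

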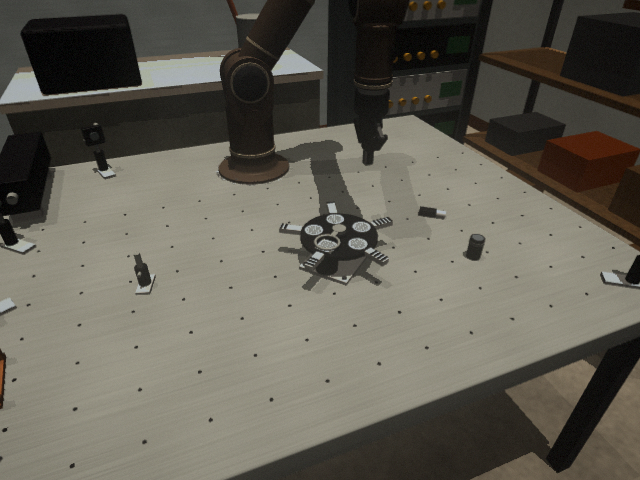

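Run:
```python
from workcell import *
s=read_state();print(s['joint_pos'],s['joint_velocities'],s['force'])
```

```text
[-1.49245781  0.59900825  1.43973645  2.07665715 -0.69343998  1.10153484
 -2.85724934] [-0.00512834  0.00144916  0.00253926  0.00410274 -0.00034603 -0.00023514
 -0.00271249] [-0.61349152  0.90730047  1.24508075]
```

The sensor is at (432,212), as before, and nothing is disturbed. Joints 3 and 7 are just inside their limits, so I'll ease back part of the way before handing in.

```bash
python3 -m handwheel '[{"offset":[0.06,0,0.04],"angular":[0,0,0]},{"offset":[0.06,0,0.04],"angular":[0,0,0]},{"offset":[0.06,0,0.04],"angular":[0,0,0]},{"offset":[0,0,0],"angular":[0,0,0]},{"offset":[0,0,0],"angular":[0,0,0]}]' 1
python3 -m handwheel '[{"offset":[0,0,0],"angular":[0,0,0]},{"offset":[0,0,0],"angular":[0,0,0]},{"offset":[0,0,0],"angular":[0,0,0]},{"offset":[0,0,0],"angular":[0,0,0]},{"offset":[0,0,0],"angular":[0,0,0]}]' 1
python3 -W ignore - <<'E'
from meas import *
meas('m6')
s=read_state();print(s['joint_pos'],s['joint_velocities'])
E
```

```text
clock: 7.0
eef_pos: [0.462, 0.1747, 0.1926]
ee_rot: [[-0.011, -0.002, -1.0], [0.012, -1.0, 0.002], [-1.0, -0.012, 0.011]]
force: [-0.3, -0.5, -0.4]
width: -0.0001
clock: 7.42
eef_pos: [0.4609, 0.1752, 0.1922]
ee_rot: [[-0.012, -0.002, -1.0], [0.013, -1.0, 0.002], [-1.0, -0.013, 0.012]]
force: [-0.3, 0.2, 0.3]
width: 0.0002
tabs deg [np.float64(21.1), np.float64(93.1), np.float64(165.1), np.float64(-122.9), np.float64(-50.9)] 1066 each [(0.03, 210), (0.05, 211), (-0.03, 220), (-0.03, 212), (-0.02, 213)]
7.4667 [0.46092925 0.17516374 0.19226057] [-0.41534913  0.43764585  0.65064164]
[-1.43905259  0.61341289  1.4287675   2.00266959 -0.68759     1.15651473
 -2.85749571] [ 8.47312099e-04 -3.25331191e-04 -9.39688053e-05 -2.87846636e-03
  5.08100752e-04 -1.76507555e-04  1.31672061e-03]
```

```bash
python3 -m handwheel '[{"offset":[0,0,0],"angular":[0,0,-0.014]},{"offset":[0,0,0],"angular":[0,0,-0.014]},{"offset":[0,0,0],"angular":[0,0,-0.014]},{"offset":[0,0,0],"angular":[0,0,0]},{"offset":[0,0,0],"angular":[0,0,0]}]' 1
python3 -m handwheel '[{"offset":[0,0,0],"angular":[0,0,0]},{"offset":[0,0,0],"angular":[0,0,0]},{"offset":[0,0,0],"angular":[0,0,0]},{"offset":[0,0,0],"angular":[0,0,0]},{"offset":[0,0,0],"angular":[0,0,0]}]' 1
python3 -W ignore - <<'E'
from meas import *
meas('m7')
s=read_state();print(s['joint_pos'])
print(hand_in())
E
```

```text
clock: 7.88
eef_pos: [0.4818, 0.1532, 0.1544]
ee_rot: [[-0.02, -0.227, -0.974], [0.049, -0.973, 0.225], [-0.999, -0.044, 0.03]]
force: [-0.2, -0.5, 0.2]
width: -0.0001
clock: 8.3
eef_pos: [0.482, 0.1547, 0.1551]
ee_rot: [[-0.018, -0.225, -0.974], [0.052, -0.973, 0.224], [-0.998, -0.047, 0.03]]
force: [-0.4, 0.6, -0.9]
width: -0.0002
tabs deg [np.float64(21.06), np.float64(93.06), np.float64(165.06), np.float64(-122.94), np.float64(-50.94)] 870 each [(0.09, 212), (-1.59, 13), (-0.04, 220), (-0.02, 212), (0.06, 213)]
8.35 [0.48200138 0.15463294 0.15503234] [-1.36930756 -0.51515785  0.2690161 ]
[-1.30836683  0.76206227  1.44011002  2.01671281 -0.87960577  1.20806324
 -2.85750574]
the job is handed in; nothing more can be done
None
```

I pushed the five-bar tab about 128° clockwise with the shut fingertips. That brought the square (three-bar) filter under the lens ring. I then backed the finger off, raised it and handed the job in at about 8.4 s.

- **Alignment:** In the last readings the square's tab is at -50.9° and the lens ring at about -51°, measured to about 1°. The limit is about 7°. The top view shows the filter centred in the ring.
- **At rest:** After I withdrew the finger, the tab angle stayed within 0.05° in every reading.
- **Forces:** The wrist force read at the end of each move never passed about 3 N.
- **Bystanders:** In the pictures taken after the arm withdrew, the post, lens tube and sensor looked where they started, judged by eye. I checked the sensor only in the scene view, because the arm hid it from above. I took no picture of them after the last two small moves, which kept the finger above z = 0.15 m.
- **Did not go as intended:** I tried to ease joints 3 and 7 away from their limits before handing in, but that failed. They ended right at them: joint 3 read 1.4401 against 1.44, within reading noise, and joint 7 read -2.8575 against -2.86. The last turn also moved the tool about 45 mm and lowered it to z = 0.155 m, where it was still clear of everything.

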